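Line up the centrifuge lid's quarter-turn lock and hold the lid shut on its seal

TASK

The lid of the loaded microcentrifuge stands ajar on its lift spring and cannot go home, because the T-bolt of its quarter-turn lock is crosswise to the slot in the housing. Turn the wing knob on the lid until the slot line along its wing lines up with the two ridges on the lid, then press the lid down fully home on its rubber seal and keep it firmly pressed there while I check the seal: finish while still holding the lid shut, for it springs up again when let go. Leave everything else on the bench where it stands.

Things in the scene. Friction and masses are not known exactly. Their poses are not given: they have to be found in the camera images.
- centrifuge: Ivory benchtop microcentrifuge, fixed. Housing 240 (x) x 220 (y) x 148 mm high. Origin: centre of the housing's underside, on the bench; own x points from its front (robot side) to the hinge at the back, y to its left, z up. A low side console with two small dials (180 x 72 mm, 92 mm high with the dials) stands against its right (-y) side.
- bolt_slot (a point): Mouth of the slot for the lock's T-bolt, in a steel plate in the housing's deck under the lid's front edge: own (-90, 0, 148) mm of the centrifuge. The slot is 14 mm along the centrifuge's x and 36 mm along its y; the T-bolt is 8 x 28 mm.
- lid (a joint): Lid angle about its hinge (rad): 0 = shut, flat on the seal; grows as the front edge rises. Starts at 0.28 to 0.46 and stays there; let go near 0, it springs up again to 0.12 or more. Shutting it takes about 5 N at the front edge; more presses the seal. With the bolt crosswise it stops at about 0.075; with the lock within about 0.15 rad of 0 the bolt passes.
- lid_hinge (a point): On the lid's hinge axis, mid-width: own (122, 0, 162) mm of the centrifuge. The axis is the centrifuge's y. The point turns with the lid: its x runs along the lid from front edge to hinge, its z is the lid's outward normal.
- lid_edge (a point): Middle of the front edge of the lid, on its top face, 242 mm from the hinge axis along the lid and 12 mm along the lid's outward normal. The lid is an ivory plate 232 (x) x 220 x 22 mm with a round dark window in its middle.
- lock (a joint): Angle of the lock knob about the lid's normal (rad): 0 = wing, slot line and T-bolt parallel to the lid's front edge, in line with the slot below and the two ridges; grows clockwise seen from above. Starts at 0.7 to 1.45, so turn it anticlockwise. It turns from -0.3 to 1.75 against light friction (0.05 N m), stays where it is left, and has no click at 0.
- lock_grip (a point): Where to grip: on the knob's axis, 23 mm above the lid's top, 212 mm from the hinge axis along the lid, 35 mm along its normal. The black wing is 46 mm long, 13 mm thick, from 8 to 35 mm above the lid, a pale slot line along its top; under it a round foot 38 mm wide. The two dark ridges lie on the lid 38 mm either side. Own y runs along the wing, z is the lid's outward normal.
- seal: Black rubber seal ring, 166 mm across, 4 mm high, fixed on the housing's deck under the lid (the force on it is the force of the lid); same origin and axes as the centrifuge.
- tube_rack: Green tube rack with small tubes, 172 x 104 x 59 mm, loose, beside the console. Origin: centre of its underside. Leave it.
- rotor_lid: Silver disc 96 mm wide with a black knob, 24 mm high, loose, to the left of the centrifuge. Origin: centre of its underside. Leave it.
- reagent: Clear bottle with blue cap, 62 mm wide, 145 mm high, loose. Origin: centre of its underside. Leave it.
- pipette: Grey and white pipette lying on the bench, 265 mm long along its x, 24 mm high, loose. Origin under its middle. Leave it.
- pen: Blue pen lying on the bench, 134 mm long along its x, 11 mm thick, loose. Origin under its middle. Leave it.
- white_rack: White rack with capped tubes, 100 x 210 x 78 mm, loose. Origin: centre of its underside. Leave it.
- tip_box: Clear open box, 85 x 120 x 55 mm, loose. Origin: centre of its underside. Leave it.

How it is judged:
By the outcome, as a careful person would: the job done as asked, in the order asked, and still so for the second after the job is handed in, while the arm keeps its last pose, push and grip.
It also fails if it takes over 38 s, if anything falls off the work surface, if the arm or the gripper's body presses on something with over 40 N, if the wrist force passes 120 N, or if a joint passes its speed limit or range.

ROBOT

A 6-joint arm with a two-finger parallel gripper is mounted at the origin on the work surface. World frame = base frame: x ahead of the robot, y to its left, z up, the work surface at z = 0. Lengths are in mm, angles in rad, forces in N, time in s.
With the tool pointing down it reaches from about 325 to 775 mm from the base axis. Payload 9.3 kg.
Tool frame: the origin (TCP) lies between the finger pads; the fingertips stand ahead of it and the grasp point (between the pads) lies 3 mm ahead of it (bot.tip_extent is the z of the fingertips in the tool frame, in mm); z points along the fingers, y is the line along which they close (so a half turn about z gives the same grasp; the last joint's range is limited). The gripper opens to 85 mm and grips with 20 to 120 N. Pads are 22 mm wide; open, the fingers measure 114 mm over their backs; the gripper's body (76 mm by 85 mm) begins 54 mm behind the grasp point. The pads swing forward as they close: fully open they stand 13 mm farther back than shut.
Start: joints at [1.004, 0.259, 0.021, 1.334, 0, 1.418], TCP at [221.151, 503.576, 253.279] pointing down, gripper open.
Joint ranges: [-3.04, 3.04], [-0.91, 1.82], [-1.04, 1.36], [-1.92, 1.95], [-1.52, 1.45], [-3.14, 3.14]. Speed limits (rad/s): [2.22, 2.22, 2.79, 3.14, 3.14, 3.14].

INTERFACE

Orientations are given as a unit quaternion [w, x, y, z].
In Python, from bench import bot, imaging, ticket, finder gives the robot as it stands. The module is installed in compiled form; this text tells all that it offers.
- The arm moves only by the tool move_arm, never from a script. Its argument "moves" is a list of rows, each a list of 5 numbers: the finger opening in mm, from 0 to 85.4, then the shift along the tool's x, y, z in mm, then the turn about the tool's z in degrees. In form: [[gripper, tx, ty, tz, turn], ...]. A call has exactly 10 rows; each row is the pose to reach, as a shift and turn from the pose commanded when the call began, along the tool's axes at that moment; what a row does not reach only later rows make up. A row lasts 1/10 s, in which the tool goes at most 50 mm and 8.59 degrees, less where a joint would pass 70% of its speed; a pose out of reach is approached as far as the arm can. A call with a gripper value outside its range is refused whole. The fingers move at their own pace and stop on an object; "squeeze" is the grip in N (left out, the last holds). Time passes only in rows, so rows that repeat a pose let the fingers close, or fill a call up. It gives the time, the measured TCP pose, the force, the opening and the grip force at its end, in the units of the state.
- bot.observe(): the state, without advancing time (a new reading comes with each control period).
- imaging.get_image(name): name is "scene" or "top" or "wrist"; returns the picture (420x560x3 uint8, red, green, blue); there is no depth.
- imaging.camera_info(name): a dict with "K" (3x3 intrinsics, pixels), "origin" and "rotation" of the camera in the world; the wrist camera has in their place "T_tool_cam" (4x4, takes a point from camera to tool coordinates, whose origin is the TCP and whose axes are the flange's). Camera axes: x right, y down, z forward; pixel columns grow to the right and rows downward; lengths in mm; the calibration is good to about 2 mm. The wrist camera is an equidistant fisheye: a pixel r from the principal point sees the ray r / f radians off the axis. A picture is of the moment at which its call begins: read the wrist's pose just before it. camera_info takes no time and is no camera call.
- ticket.job_done(): hands the job in; it is judged then, once.
Trained networks look in the newest picture that a camera, given by its name, has taken for a name from the list of things; names that differ only in an ending like _2 or _b are one class to them, and where a whole thing is asked for, a point or a joint stands for the part that bears it (a point fixed in the world has none). Each returns a list of dicts, best first, with "score" (0 to 1); they miss things now and then, are a little off and sometimes report something else, mostly with a low value. They report only what shows in the picture. A call takes as long as a camera call.
- finder.silhouettes(thing, camera): "region" (420x560 bool, what is visible of it) and "centre" ([column, row] in pixels, amid what is visible of it).
The state is a dict: "time_s": time; "joints": joint angles; "qd": joint speeds; "effort": joint torques, N m; "position": TCP position; "ee_rot": TCP orientation; "contact_force": force on the tool from outside, world axes, zero at the start; "ft_torque": the same for the moment, N m; "grip_width": finger opening in mm; "grasp_force": force on a finger pad.
Only numpy, scipy, OpenCV 4.12 (cv2) and the standard library are available. Lean on these libraries where they do the work, as an engineer would, in place of code of your own. Each camera call takes 0.05 s, during which the arm holds its last target. There are 200 camera calls.

## Working session

There is one attempt and no reset: what is moved stays moved. The work goes in short steps, Python scripts to look and compute and a tool call to move; the robot and the scene stay as the last step left them, time stands still between calls to the robot, and variables do not carry over. Pictures are saved under pics/ and viewed, at most 10 in all, crops included, and the job is handed in when it is done.

Besides the shell and the picture viewer there is one more tool, called after ">>>" by a JSON object that holds its "api" and its "payload", one argument or row to a line. move_arm: Moves the arm, as the interface text tells. Its arguments: {"type":"object","properties":{"moves":{"type":"array"},"squeeze":{"type":"number"}},"required":["moves"]}

```bash
mkdir -p pics; python3 - <<'E'
from bench import bot, imaging, finder
import cv2,numpy as np
s=bot.observe();print({k:np.round(v,3) for k,v in s.items()},bot.tip_extent)
ims=[]
for c in("scene","top","wrist"):
    im=imaging.get_image(c); ims.append(im); cv2.imwrite(f"pics/{c}0.png",im[:,:,::-1])
    i=imaging.camera_info(c);print(c,{k:np.round(v,3).tolist() for k,v in i.items() if not isinstance(v,str)})
for c in("scene","top","wrist"):
  for t in("lock","lid","centrifuge"):
    for r in finder.silhouettes(t,c)[:2]: print(c,t,round(r["score"],2),np.round(r["centre"]),r["region"].sum())
a=np.hstack(ims[:2]);cv2.imwrite("pics/a.png",cv2.resize(a,(800,300),interpolation=cv2.INTER_AREA)[:,:,::-1])
E
```

```text
{'time_s': np.float64(0.0), 'joints': array([ 1.004,  0.259,  0.021,  1.334, -0.   ,  1.418]), 'qd': array([ 0.001, -0.002, -0.001, -0.001,  0.001,  0.   ]), 'effort': array([ 3.0000e-03, -5.5564e+01,  3.4453e+01,  1.4000e-02, -0.0000e+00,
        0.0000e+00]), 'position': array([221.022, 503.363, 252.665]), 'ee_rot': array([-0.   ,  0.205,  0.979, -0.001]), 'contact_force': array([-0.992, -0.382, -0.008]), 'ft_torque': array([ 0.042,  0.013, -0.001]), 'grasp_force': np.float64(0.0), 'grip_width': np.float64(85.409)} 22.0
scene {'K': [[401.987, 0.0, 287.762], [0.0, 401.987, 210.335], [0.0, 0.0, 1.0]], 'origin': [1352.319, -643.69, 957.24], 'rotation': [-0.395, 0.806, 0.397, -0.191]}
top {'K': [[483.843, 0.0, 278.524], [0.0, 483.843, 207.421], [0.0, 0.0, 1.0]], 'origin': [384.746, -17.32, 1452.552], 'rotation': [-0.035, 0.713, -0.699, 0.029]}
wrist {'K': [[325.192, 0.0, 275.049], [0.0, 325.192, 212.205], [0.0, 0.0, 1.0]], 'T_tool_cam': [[0.0, -0.962, -0.274, 70.068], [1.0, 0.0, 0.0, -0.28], [-0.0, -0.274, 0.962, -120.767], [0.0, 0.0, 0.0, 1.0]]}
scene lock 0.64 [269. 190.] 171
scene lid 0.86 [285. 221.] 5041
scene centrifuge 0.58 [279. 246.] 10162
top lock 0.52 [310. 182.] 208
top lid 0.33 [237. 174.] 797
top centrifuge 0.8 [311. 168.] 9018
```

View pics/scene0.png

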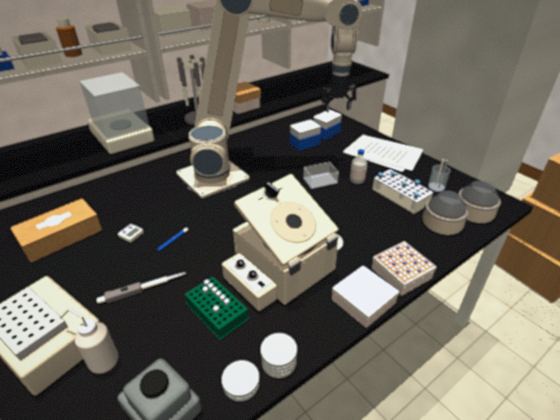

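View pics/top0.png

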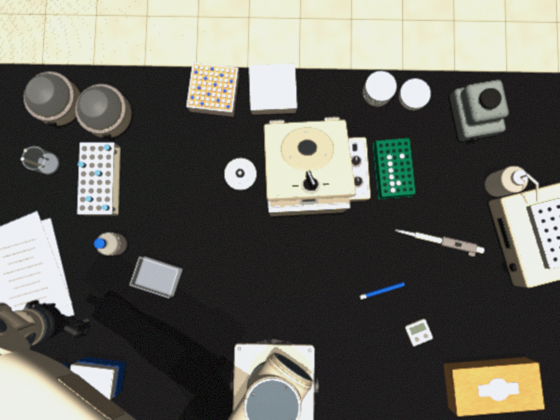

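The scene picture shows the ajar lid with its knob at about (270,190). In the top picture the lid spans about (265–352, 122–212) with the knob at (310,182), and its wing stands crosswise.

```bash
cat > h.py <<'E'
import numpy as np,cv2
from bench import bot, imaging, finder
from scipy.spatial.transform import Rotation as R
def q(w): return R.from_quat([w[1],w[2],w[3],w[0]])
def cam(c,s=None):
    i=imaging.camera_info(c);K=np.array(i["K"])
    if c!="wrist": return K,np.array(i["origin"]),q(i["rotation"]).as_matrix() if np.size(i["rotation"])==4 else np.array(i["rotation"])
    T=np.array(i["T_tool_cam"]);Rt=q(s["ee_rot"]).as_matrix()
    return K,np.array(s["position"])+Rt@T[:3,3],Rt@T[:3,:3]
def ray(c,p,s=None):
    K,o,M=cam(c,s);d=np.array([(p[0]-K[0,2])/K[0,0],(p[1]-K[1,2])/K[1,1]])
    if c=="wrist":
        r=np.hypot(*d);v=np.array([*(d*np.sinc(r/np.pi)),np.cos(r)])
    else: v=np.array([*d,1.])
    return o,M@(v/np.linalg.norm(v))
def proj(c,P,s=None):
    K,o,M=cam(c,s);v=(np.atleast_2d(P)-o)@M
    if c=="wrist":
        t=np.arctan2(np.hypot(v[:,0],v[:,1]),v[:,2]);d=v[:,:2]/np.hypot(v[:,0],v[:,1])[:,None]*t[:,None]
    else: d=v[:,:2]/v[:,2:]
    return d*[K[0,0],K[1,1]]+K[:2,2]
def tri(rays):
    A=sum(np.eye(3)-np.outer(d,d) for o,d in rays);b=sum((np.eye(3)-np.outer(d,d))@o for o,d in rays)
    P=np.linalg.solve(A,b);return P,[np.linalg.norm(np.cross(P-o,d)) for o,d in rays]
E
python3 - <<'E'
from h import *
for c in("scene","top"):
  im=imaging.get_image(c)
print(tri([ray("scene",(269,190)),ray("top",(310,182))]))
# corners of the lid from silhouettes
sil={c:finder.silhouettes(t,c)[0]["region"].astype(np.uint8) for c,t in(("scene","lid"),("top","centrifuge"))}
for c,m in sil.items():
    k=max(cv2.findContours(m,0,2)[0],key=cv2.contourArea);print(c,cv2.approxPolyDP(k,5,True)[:,0].tolist(),cv2.minAreaRect(k))
a=cv2.imread("pics/scene0.png")[160:320,210:360];b=cv2.imread("pics/top0.png")[105:225,250:380]
cv2.imwrite("pics/crop.png",np.hstack([cv2.resize(a,(400,427)),cv2.resize(b,(400,369)) if 0 else cv2.copyMakeBorder(cv2.resize(b,(400,369)),0,58,0,0,0)]))
E
```

```text
(array([554.19656152, -86.37517029, 273.8888014 ]), [np.float64(4.274945139894375), np.float64(4.274945139894431)])
scene [[290, 175], [234, 203], [281, 265], [337, 229]] ((285.3658752441406, 217.70733642578125), (88.08200073242188, 67.4670639038086), 51.34019470214844)
top [[365, 139], [348, 138], [338, 117], [266, 124], [269, 214], [338, 212], [367, 200]] ((316.7607421875, 165.32374572753906), (95.50921630859375, 103.65948486328125), 86.90594482421875)
```

View pics/crop.png

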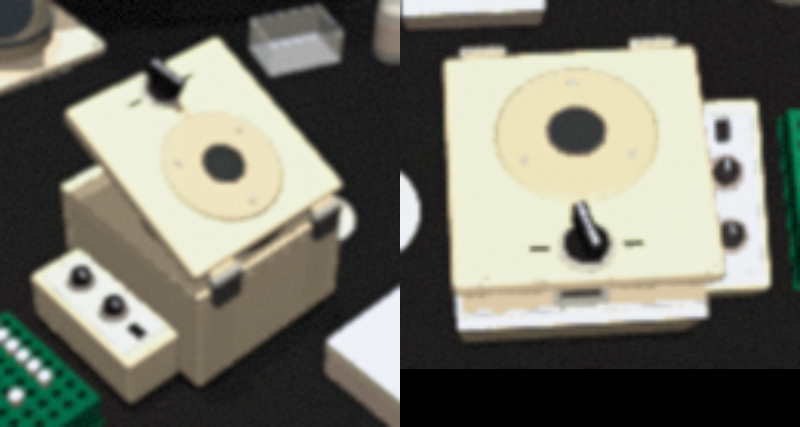

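The crop shows the lid corners and both ridges clearly, top crop (540,248) and (633,242). The wing points up and slightly left. I'll fit the centrifuge pose and lid angle.

```bash
cat >> h.py <<'E'
def lidpt(p,u,y,n):  # p=x,y,yaw,a ; u = distance from hinge, along lid to front, n normal
    X,Y,w,a=p; loc=np.array([122-u*np.cos(a)+n*np.sin(a)*1.0, y, 162+u*np.sin(a)+n*np.cos(a)])
    c,s=np.cos(w),np.sin(w); return np.array([X+c*loc[0]-s*loc[1],Y+s*loc[0]+c*loc[1],loc[2]])
def wing(p,t,r,n=35): return lidpt(p,212-r*np.sin(t),r*np.cos(t),n)
E
python3 - <<'E'
from h import *
from scipy.optimize import least_squares
L=[(10,110,12),(10,-110,12),(242,-110,12),(242,110,12),(212,38,13),(212,-38,13)]
T=np.array([(447,60),(693,47),(722,273),(456,290),(540,248),(633,242)])*[130/400,120/369]+[250,105]
S=np.array([(340,185),(200,278),(68,112),(218,40),(188,76),(135,102)])*.375+[210,160]
def f(p):
    P=[lidpt(p,*l) for l in L]; return np.r_[(proj("top",P)-T).ravel(),(proj("scene",P)-S).ravel()]
r=least_squares(f,[650,-80,0,.35],loss="soft_l1");p=r.x;print(p,np.round(f(p),1).reshape(-1,2).tolist())
np.save("p.npy",p)
print("grip",lidpt(p,212,0,35))
t=np.array([580,205])*[130/400,120/369]+[250,105]
for a in np.arange(.7,1.5,.1): print(round(a,1),proj("top",[wing(p,a,23)])-t)
s=bot.observe()
G=lidpt(p,212,0,35); Rt=q(s["ee_rot"]).as_matrix()
for tgt in (G+[-60,0,150],G+[0,0,120]): print("tool shift",Rt.T@(tgt-s["position"]))
print(Rt)
E
```

```text
Traceback (most recent call last):
  File "h.py", line 17, in proj
    K,o,M=cam(c,s);v=(np.atleast_2d(P)-o)@M
          ~~~^^^^^
  File "h.py", line 6, in cam
    i=imaging.camera_info(c);K=np.array(i["K"])
ValueError: time passes only in moves, steps and waits
```

```bash
sed -i 's/^def cam/INFO={c:imaging.camera_info(c) for c in("scene","top","wrist")}\ndef cam/; s/i=imaging.camera_info(c);K/i=INFO[c];K/' h.py
cat > fit.py <<'E'
from h import *
from scipy.optimize import least_squares
L=[(10,110,12),(10,-110,12),(242,-110,12),(242,110,12),(212,38,13),(212,-38,13)]
T=np.array([(447,60),(693,47),(722,273),(456,290),(540,248),(633,242)])*[130/400,120/369]+[250,105]
S=np.array([(340,185),(200,278),(68,112),(218,40),(188,76),(135,102)])*.375+[210,160]
def f(p):
    P=[lidpt(p,*l) for l in L]; return np.r_[(proj("top",P)-T).ravel(),(proj("scene",P)-S).ravel()]
r=least_squares(f,[650,-80,0,.35],loss="soft_l1");p=r.x;print(p,np.round(f(p),1).reshape(-1,2).tolist())
np.save("p.npy",p)
print("grip",lidpt(p,212,0,35))
t=np.array([580,205])*[130/400,120/369]+[250,105]
for a in np.arange(.7,1.5,.1): print(round(a,1),proj("top",[wing(p,a,23)])-t)
s=bot.observe()
G=lidpt(p,212,0,35); Rt=q(s["ee_rot"]).as_matrix()
for tgt in (G+[-60,0,150],G+[0,0,120]): print("tool shift",Rt.T@(tgt-s["position"]))
print(Rt.round(3))
E
python3 fit.py
```

```text
[ 6.44336687e+02 -8.37594910e+01  8.73545436e-02  2.51032424e-01] [[-130.4, -9.1], [-128.9, -10.4], [-128.3, -4.0], [-128.4, -3.7], [-128.2, -3.1], [-128.8, -3.1], [6.1, 3.6], [3.9, 5.6], [0.6, 11.9], [-0.1, 9.9], [0.5, 11.1], [1.3, 11.7]]
grip [569.96034045 -90.2731795  248.56465781]
0.7 [[-133.50100439    1.61681317]]
0.8 [[-132.93541391    0.96424415]]
0.9 [[-132.30168959    0.3677938 ]]
1.0 [[-131.60615412   -0.16673654]]
1.1 [[-130.855714     -0.63415889]]
1.2 [[-130.05779228   -1.02994442]]
1.3 [[-129.22025742   -1.35026318]]
1.4 [[-128.35134875   -1.59201748]]
tool shift [-503.22251809 -427.57972855 -145.27618652]
tool shift [-558.15828454 -403.45304941 -115.27677124]
[[-0.916  0.402 -0.   ]
 [ 0.402  0.916 -0.   ]
 [ 0.    -0.    -1.   ]]
```

```bash
sed -i 's/(633,242)\])/(633,242)])-[400,0])/; s/^T=np.array/T=(np.array/; s/np.array(\[580,205\])/np.array([180,205])/; s/-\[400,0\])\*/-[400,0])*/' fit.py; python3 fit.py
```

```text
[ 6.18717974e+02 -7.99431869e+01  7.38173604e-02  4.01302306e-01] [[-1.5, -1.3], [0.2, -1.5], [1.3, -0.2], [-1.4, -1.0], [-0.3, 0.5], [-0.1, 0.8], [1.7, -0.8], [-1.0, -0.3], [-1.0, -0.5], [-0.5, -1.2], [-0.6, 0.6], [-0.3, 0.7]]
grip [559.3943313  -84.33027296 277.03027075]
0.7 [[-5.38252539  4.27084452]]
0.8 [[-4.79611224  3.65776525]]
0.9 [[-4.1409357   3.09862861]]
1.0 [[-3.42352483  2.5988054 ]]
1.1 [[-2.65098097  2.16308178]]
1.2 [[-1.83090956  1.79561957]]
1.3 [[-0.9713487   1.49992211]]
1.4 [[-0.08069494  1.27880577]]
tool shift [-491.15858186 -426.3875315  -173.74177832]
tool shift [-546.09434831 -402.26085235 -143.74236303]
[[-0.916  0.402 -0.   ]
 [ 0.402  0.916 -0.   ]
 [ 0.    -0.    -1.   ]]
```

Good fit (within 2 px): lid about 0.40 rad, yaw about 0.074, lock about 1.2. I'll go above the knob with the tool x along the wing.

>>> {"api": "move_arm", "payload": {
  "moves": [
    [85,-20,-15,-40,-5],
    [85,-48,-35,-75,-10],
    [85,-80,-59,-105,-15],
    [85,-114,-84,-130,-20],
    [85,-148,-109,-144,-25],
    [85,-185,-136,-144,-30],
    [85,-222,-163,-144,-35],
    [85,-260,-191,-144,-40],
    [85,-298,-219,-144,-45],
    [85,-336,-247,-144,-49]
  ]
}}

```text
time_s: 1.8
position: [429.9, 140.5, 397.6]
ee_rot: [0.0, -0.221, 0.975, -0.0]
contact_force: [0.0, 0.2, 0.3]
grip_width: 85.1
grasp_force: 0.0
```

>>> {"api": "move_arm", "payload": {
  "moves": [
    [85,-3,-38,0,0],
    [85,-6,-76,0,0],
    [85,-9,-115,0,0],
    [85,-12,-155,0,0],
    [85,-15,-195,0,0],
    [85,-17,-230,0,0],
    [85,-19,-252,0,0],
    [85,-19,-259,0,0],
    [85,-19,-259,0,0],
    [85,-19,-259,0,0]
  ]
}}

```text
time_s: 2.8
position: [556.9, -83.0, 397.6]
ee_rot: [0.0, -0.219, 0.976, 0.0]
contact_force: [-0.4, 0.3, 1.2]
grip_width: 84.8
grasp_force: 0.0
```

```bash
python3 - <<'E'
from h import *
p=np.load("p.npy");s=bot.observe();im=imaging.get_image("wrist")[:,:,::-1].copy()
print(s["position"],s["time_s"])
for r in finder.silhouettes("lock","wrist")[:2]: print(r["score"],r["centre"],r["region"].sum())
pts=dict(G=wing(p,0,0),e=wing(p,1.2,23),e2=wing(p,1.2,-23),rl=lidpt(p,212,38,13),rr=lidpt(p,212,-38,13))
uv={k:proj("wrist",[v],s)[0] for k,v in pts.items()};print({k:v.round() for k,v in uv.items()})
c=uv["G"].astype(int);x0,y0=max(c[0]-110,0),max(c[1]-80,0);print("crop origin",x0,y0)
np.save("w1.npy",im);big=cv2.resize(im[y0:y0+150,x0:x0+200],(800,600),interpolation=cv2.INTER_CUBIC)
for v in uv.values(): cv2.circle(big,tuple(((v-[x0,y0])*4).astype(int).tolist()),4,(0,0,255),1)
cv2.imwrite("pics/w1.png",big)
E
```

```text
[556.88832001 -82.95516422 397.56373333] 2.8
0.95 [273.8, 210.1] 1994
0.17 [111.0, 146.7] 6488
{'G': array([272., 216.]), 'e': array([273., 238.]), 'e2': array([270., 191.]), 'rl': array([318., 215.]), 'rr': array([232., 184.])}
crop origin 161 135
```

View pics/w1.png

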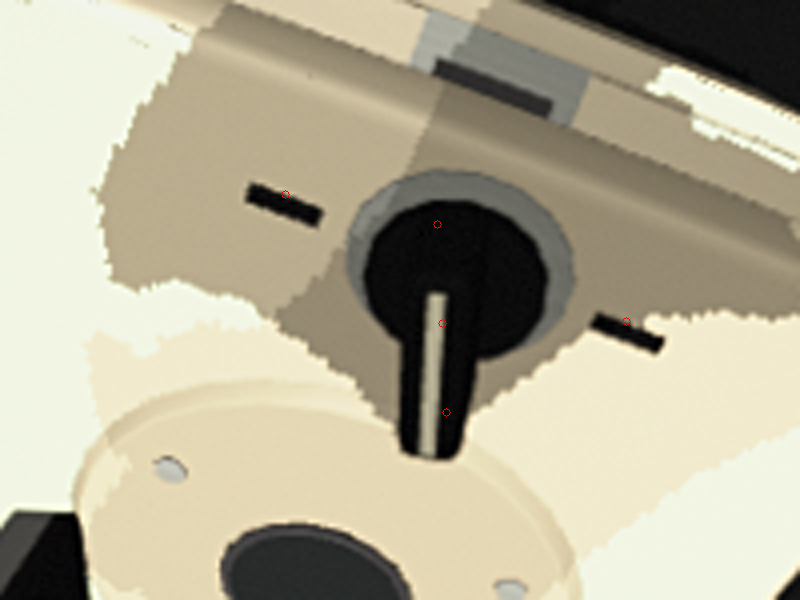

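The wrist picture shows the slot line from (438,293) to (428,457) in the crop and ridges at (285,205) and (628,333). The wing's top is at n = 47 (35 above the lid's top). I'll refine with these points.

```bash
python3 - <<'E'
from h import *
from scipy.optimize import least_squares
import re
p0=np.load("p.npy");s=bot.observe()
U=np.array([(438,293),(428,457),(285,205),(628,333)])/4+[161,135]
def f(v):
    p=v[:4];P=[wing(p,v[4],-v[5],47),wing(p,v[4],v[5],47),lidpt(p,212,-38,13),lidpt(p,212,38,13)]
    return np.r_[(proj("wrist",P,s)-U).ravel(),(p-p0)/[2,2,.01,.02],(v[5]-21)/2]
r=least_squares(f,[*p0,1.2,21]);v=r.x;print(v.round(3),f(v).round(2));np.save("p.npy",v[:4])
p=v[:4];G=wing(p,0,0,43)
w=wing(p,v[4],20,47)-wing(p,v[4],-20,47);Rt=q(s["ee_rot"]).as_matrix()
print("G",G,"wing yaw",np.degrees(np.arctan2(w[1],w[0])),"toolx yaw",np.degrees(np.arctan2(Rt[1,0],Rt[0,0])))
print("shift",Rt.T@(G-[0,0,-3]-s["position"]), "front edge yaw",np.degrees(p[2])+90)
E
```

```text
[ 6.18957e+02 -7.88430e+01  7.30000e-02  4.16000e-01  1.28800e+00
  2.04650e+01] [-0.07 -0.27 -0.09 -0.18  0.04  0.1  -0.04  0.25  0.12  0.55 -0.05  0.74
 -0.27]
G [564.56576544 -82.83658282 287.00955314] wing yaw 21.80239094210952 toolx yaw -154.64041948831738
shift [ -6.84962735  -3.49823662 107.86282447] front edge yaw 94.1998186606783
```

>>> {"api": "move_arm", "payload": {
  "moves": [
    [42,-4,-2,20,3.5],
    [42,-4,-2,45,3.5],
    [42,-4,-2,70,3.5],
    [42,-4,-2,90,3.5],
    [42,-4,-2,102,3.5],
    [42,-4,-2,108,3.5],
    [42,-4,-2,108,3.5],
    [12,-4,-2,108,3.5],
    [8,-4,-2,108,3.5],
    [8,-4,-2,108,3.5]
  ],
  "squeeze": 20
}}

```text
time_s: 3.9
position: [562.0, -83.8, 290.1]
ee_rot: [0.001, -0.189, 0.982, -0.0]
contact_force: [-1.0, 1.1, 3.4]
grip_width: 14.3
grasp_force: 21.1
```

>>> {"api": "move_arm", "payload": {
  "moves": [
    [8,0,0,0,-5],
    [8,0,0,0,-10],
    [8,0,0,0,-15],
    [8,0,0,0,-20],
    [8,0,0,0,-25],
    [8,0,0,0,-30],
    [8,0,0,0,-35],
    [8,0,0,0,-40],
    [8,0,0,0,-40],
    [8,0,0,0,-40]
  ]
}}

```text
time_s: 4.9
position: [559.8, -83.0, 288.6]
ee_rot: [-0.002, -0.513, 0.858, 0.002]
contact_force: [-8.1, 1.9, 0.3]
grip_width: 14.0
grasp_force: 99.7
```

>>> {"api": "move_arm", "payload": {
  "moves": [
    [17,0,0,0,0],
    [18,0,0,0,0],
    [19,0,0,0,-5],
    [20,0,0,0,-10],
    [21,0,0,0,-15],
    [21,0,0,0,-20],
    [21,0,0,0,-25],
    [21,0,0,0,-29],
    [21,0,0,0,-32],
    [21,0,0,0,-32]
  ]
}}

```text
time_s: 5.9
position: [560.1, -83.2, 289.5]
ee_rot: [0.001, 0.731, -0.683, -0.001]
contact_force: [-9.7, 2.6, 5.4]
grip_width: 21.0
grasp_force: 5.3
```

```bash
python3 - <<'E'
from h import *
p=np.load("p.npy");s=bot.observe();im=imaging.get_image("wrist")[:,:,::-1].copy()
print({k:np.round(s[k],3) for k in("contact_force","ft_torque","joints","grip_width")})
uv={k:proj("wrist",[v],s)[0] for k,v in dict(a=wing(p,0,20.5,47),b=wing(p,0,-20.5,47),rl=lidpt(p,212,38,13),rr=lidpt(p,212,-38,13)).items()}
print({k:v.round() for k,v in uv.items()})
c=proj("wrist",[lidpt(p,212,0,35)],s)[0].astype(int);x0,y0=max(c[0]-100,0),max(c[1]-75,0);print("crop",x0,y0)
big=cv2.resize(im[y0:y0+150,x0:x0+200],(800,600),interpolation=cv2.INTER_CUBIC)
for v in uv.values(): cv2.circle(big,tuple(((v-[x0,y0])*4).astype(int).tolist()),4,(0,0,255),1)
cv2.imwrite("pics/w2.png",big)
E
```

```text
{'contact_force': array([-9.689,  2.604,  5.405]), 'ft_torque': array([ 0.792,  2.076, -0.085]), 'joints': array([-0.296,  0.282,  0.145,  1.437, -0.   , -1.935]), 'grip_width': np.float64(20.956)}
{'a': array([260., 332.]), 'b': array([258., 249.]), 'rl': array([288., 323.]), 'rr': array([289., 189.])}
crop 170 206
```

View pics/w2.png

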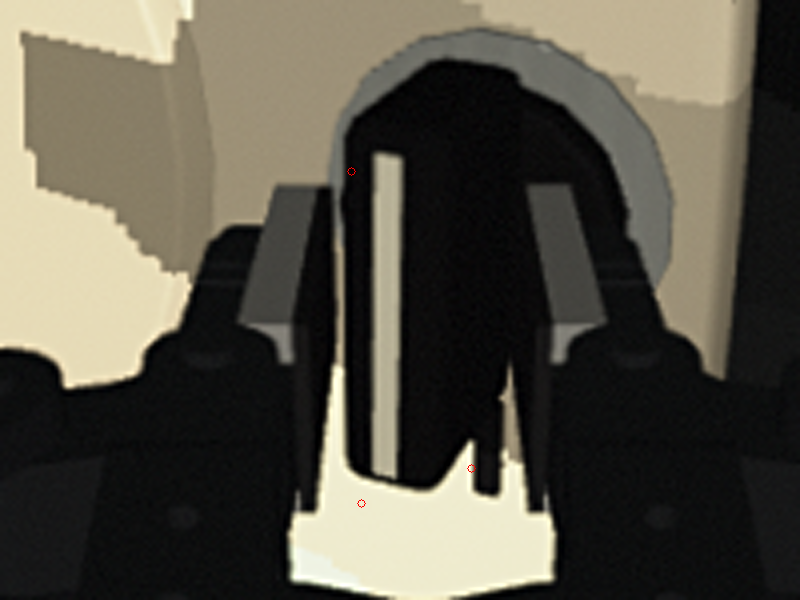

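The slot line (388,153)–(385,475) is almost parallel to the predicted line for lock = 0. I'll release, lift and check against the ridges.

>>> {"api": "move_arm", "payload": {
  "moves": [
    [42,0,0,0,0],
    [42,0,0,0,0],
    [42,0,0,0,0],
    [42,0,0,-15,0],
    [42,0,0,-45,0],
    [42,0,0,-80,0],
    [42,0,0,-100,0],
    [42,0,0,-110,0],
    [42,0,0,-110,0],
    [42,0,0,-110,0]
  ]
}}

```text
time_s: 6.95
position: [561.8, -84.0, 398.6]
ee_rot: [0.0, 0.73, -0.683, -0.0]
contact_force: [0.6, 0.1, -0.5]
grip_width: 41.7
grasp_force: 0.0
```

```bash
cat > look.py <<'E'
from h import *
import sys
p=np.load("p.npy");s=bot.observe();im=imaging.get_image("wrist")[:,:,::-1].copy()
print({k:np.round(s[k],3) for k in("contact_force","position","time_s")})
uv={k:proj("wrist",[v],s)[0] for k,v in dict(a=wing(p,0,20.5,47),b=wing(p,0,-20.5,47),rl=lidpt(p,212,38,13),rr=lidpt(p,212,-38,13)).items()}
print({k:v.round() for k,v in uv.items()})
c=proj("wrist",[lidpt(p,212,0,35)],s)[0].astype(int);x0,y0=max(c[0]-100,0),max(c[1]-75,0);print("crop",x0,y0)
big=cv2.resize(im[y0:y0+150,x0:x0+200],(800,600),interpolation=cv2.INTER_CUBIC)
for v in uv.values(): cv2.circle(big,tuple(((v-[x0,y0])*4).astype(int).tolist()),4,(0,0,255),1)
cv2.imwrite(sys.argv[1],big)
E
python3 look.py pics/w3.png
```

```text
{'contact_force': array([ 0.621,  0.064, -0.503]), 'position': array([561.842, -83.957, 398.622]), 'time_s': np.float64(6.95)}
{'a': array([268., 245.]), 'b': array([268., 192.]), 'rl': array([285., 250.]), 'rr': array([285., 162.])}
crop 174 139
```

View pics/w3.png

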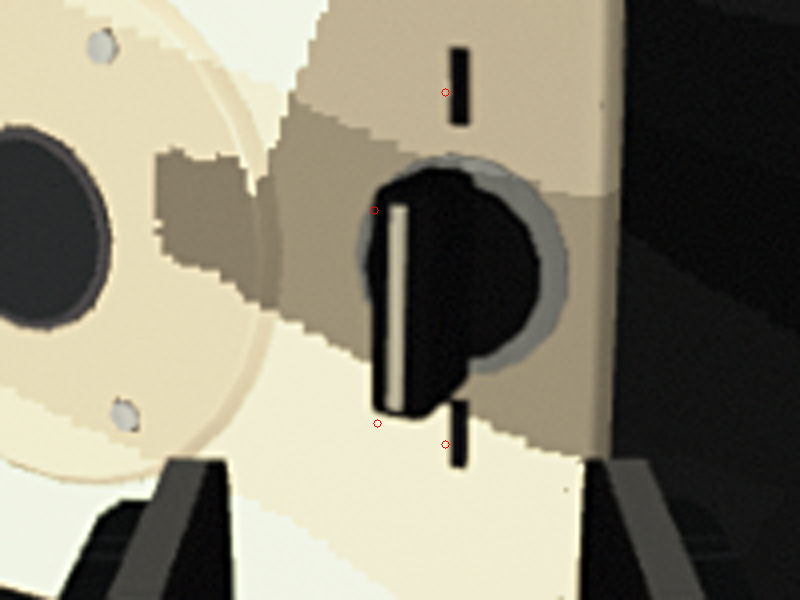

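The slot line (399,205)–(395,410) and ridges (459,85)–(458,434) are parallel within about 0.03 rad, so the lock is lined up. Next I'll close the fingers and move over the bare lid beside the left ridge to press there.

>>> {"api": "move_arm", "payload": {
  "moves": [
    [0,-15,4,0,0],
    [0,-40,9,0,0],
    [0,-56,13,0,0],
    [0,-56,13,10,0],
    [0,-56,13,35,0],
    [0,-56,13,65,0],
    [0,-56,13,85,0],
    [0,-56,13,98,0],
    [0,-56,13,102,0],
    [0,-56,13,102,0]
  ]
}}

```text
time_s: 8.0
position: [544.7, -28.3, 297.0]
ee_rot: [0.0, 0.73, -0.683, -0.0]
contact_force: [0.1, 0.7, 0.1]
grip_width: -0.2
grasp_force: 0.0
```

>>> {"api": "move_arm", "payload": {
  "moves": [
    [0,0,0,9,0],
    [0,0,4,18,0],
    [0,0,7,27,0],
    [0,0,11,37,0],
    [0,0,14,47,0],
    [0,0,17,57,0],
    [0,1,19,67,0],
    [0,1,21,78,0],
    [0,1,22,88,0],
    [0,1,22,88,0]
  ]
}}

```text
time_s: 9.0
position: [522.6, -31.1, 207.9]
ee_rot: [0.0, 0.73, -0.683, -0.001]
contact_force: [-0.6, 0.3, 1.7]
grip_width: -0.2
grasp_force: 0.9
```

>>> {"api": "move_arm", "payload": {
  "moves": [
    [0,0,0,2,0],
    [0,0,0,4,0],
    [0,0,0,6,0],
    [0,0,0,8,0],
    [0,0,0,9,0],
    [0,0,0,10,0],
    [0,0,0,11,0],
    [0,0,0,12,0],
    [0,0,0,12,0],
    [0,0,0,12,0]
  ]
}}

```text
time_s: 10.0
position: [523.1, -31.4, 197.6]
ee_rot: [0.0, 0.73, -0.683, 0.0]
contact_force: [-4.1, 0.1, 6.2]
grip_width: -0.1
grasp_force: 2.6
```

>>> {"api": "move_arm", "payload": {
  "moves": [
    [0,0,0,1,0],
    [0,0,0,2,0],
    [0,0,0,3,0],
    [0,0,0,4,0],
    [0,0,0,4,0],
    [0,0,0,4,0],
    [0,0,0,4,0],
    [0,0,0,4,0],
    [0,0,0,4,0],
    [0,0,0,4,0]
  ]
}}

```text
time_s: 11.0
position: [523.1, -31.4, 195.9]
ee_rot: [-0.001, 0.73, -0.683, 0.001]
contact_force: [-11.3, 1.4, 26.9]
grip_width: -0.2
grasp_force: 13.5
```

```bash
python3 - <<'E'
from h import *
p=np.load("p.npy");p[3]=0;s=bot.observe();im=imaging.get_image("wrist")[:,:,::-1].copy();sc=imaging.get_image("scene")[:,:,::-1].copy()
print(s["contact_force"],s["position"])
uv=[proj("wrist",[v],s)[0] for v in (wing(p,0,20.5,47),wing(p,0,-20.5,47),lidpt(p,212,38,13),lidpt(p,212,-38,13))];print(np.round(uv))
S=[proj("scene",[lidpt(p,*v)])[0] for v in ((10,110,12),(10,-110,12),(242,-110,12),(242,110,12))]
for v in uv: cv2.circle(im,tuple(np.round(v).astype(int).tolist()),2,(0,0,255),1)
b=cv2.resize(sc[160:320,210:360],(600,640))[:600]
for v in S: cv2.circle(b,tuple(((v-[210,160])*4).astype(int).tolist()),4,(0,0,255),1)
a=cv2.resize(im,(800,600))
cv2.imwrite("pics/w4.png",a);cv2.imwrite("pics/s4.png",b)
print(bot.observe()["contact_force"])
E
```

```text
[-11.29424476   1.35131556  26.94616706] [523.08189929 -31.35448333 195.93147442]
[[267. 226.]
 [265. 106.]
 [269. 239.]
 [267.  70.]]
[-10.23158247   1.63921866  26.79986431]
```

View pics/w4.png

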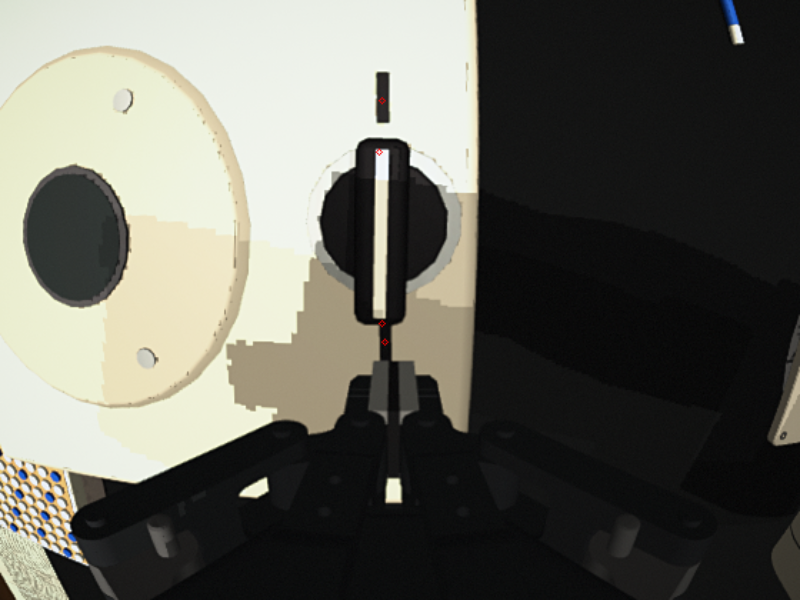

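View pics/s4.png

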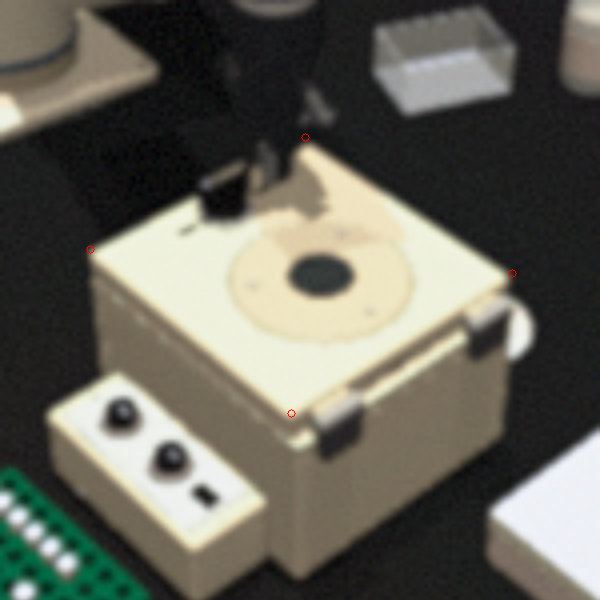

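The scene picture shows all four lid corners on the marks predicted for a shut lid. In the wrist picture the slot line (382,150)–(379,318) lines up with the ridges at (382,98) and (385,342). The tool is holding about 27 N, so I'm handing in.

```bash
python3 -c "
from bench import ticket
print(ticket.job_done())"
```

```text
the job is handed in; nothing more can be done
None
```

I lined the lock up with the ridges to about 0.03 rad, pressed the lid fully home, and handed the job in with the arm still holding it shut at about 27 N; nothing else on the bench was touched.

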